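# Show a carrier pin to the inspection camera

## Robot

A 6-joint arm with a two-finger parallel gripper is mounted at the origin on the work surface. World frame = base frame: x ahead of the robot, y to its left, z up, the work surface at z = 0. Lengths are in m, angles in degrees, forces in N, time in s.
With the tool pointing down it reaches from about 0.4 to 0.825 m from the base axis. Payload 7 kg.
Tool frame: the origin (TCP) lies on the front face of the gripper's body, between the roots of the fingers; the fingertips stand 73 mm ahead of it and the grasp point (between the pads) lies 54 mm ahead of it; z points along the fingers, y is the line along which they close (so a half turn about z gives the same grasp; the last joint's range is limited). The gripper opens to 85 mm and grips with 20 to 120 N. Pads are 22 mm wide; open, the fingers measure 114 mm over their backs; the gripper's body (76 mm by 85 mm) begins 54 mm behind the grasp point. The pads swing forward as they close: fully open they stand 13 mm farther back than shut.
Start: joints at [87.095, 20.546, 0.682, 0, -70.136, -16.507], TCP at [0.224, 0.637, 0.304] pointing down, gripper open.
Joint ranges: [-176.03, 176.03], [-82.01, 121.73], [-58.28, 71.71], [-173.87, 95.51], [-174.79, -0.11], [-173.66, 173.66]. Speed limits (degrees/s): [136.94, 136.94, 172.46, 180, 180, 180].

## Interface

Orientations are given as a 3x3 rotation matrix whose columns are the frame's x, y, z axes.
In Python, from plant import manip gives the robot as it stands. Calls block until the motion is done:
- manip.movep(position, orientation): joint-space move of the TCP to a pose.
- manip.movel(position, attitude=None, max_speed=0.15, contact_N=None): straight line of the TCP; attitude=None keeps the orientation; max_speed is the mean speed in m/s. With contact_N (N) it stops when the force on the tool has changed by that much, and returns True; else False.
- manip.movej(angles): joint-space move.
- manip.move_gripper(opening, force=None): finger opening in m; force is the grip in N (None keeps the last); returns when the fingers have stopped.
- manip.dwell(seconds).
- manip.solve_ik(position, orientation): joint angles nearest the present ones, or None.
- manip.state(): the state.
- manip.grab_frame(name): name is "side" or "top" or "wrist"; returns the picture (400x640x3 uint8, red, green, blue); there is no depth.
- manip.get_calibration(name): a dict with "fx", "fy", "cx", "cy" (pixels), "position" and "orientation" of the camera in the world; the wrist camera has in their place "hand_eye" (4x4, takes a point from camera to tool coordinates, whose origin is the TCP and whose axes are the flange's). Camera axes: x right, y down, z forward; pixel columns grow to the right and rows downward; lengths in m; the calibration is good to about 2 mm. A picture is of the moment at which its call begins: read the wrist's pose just before it. get_calibration takes no time and is no camera call.
A pose or a line that the arm cannot do raises manip.Unreachable and nothing moves.
- manip.close_job(): hands the job in; it is judged then, once.
The state is a dict: "time_s": time; "joints": joint angles; "qvel": joint speeds; "tau": joint torques, N m; "eef_pos": TCP position; "tool_rot": TCP orientation; "wrist_force": force on the tool from outside, world axes, zero at the start; "moment": the same for the moment, N m; "gripper_width": finger opening in m; "grasp_force": force on a finger pad.
Only numpy, scipy, OpenCV 4.12 (cv2) and the standard library are available. Lean on these libraries where they do the work, as an engineer would, in place of code of your own. Each camera call takes 0.05 s, during which the arm holds its last target. There are 200 camera calls.

## Task

Two steel pins stand in the carrier that is clamped in the bench vice. Draw out the one with the block-shaped, flat-sided head, gripping it gently (no more than 60 N from each finger), and hold it in the air before the inspection camera: foot centred on the lens and about 50 mm from it, pin in line with the camera's line of sight, touching nothing but the fingers. Finish while still holding it there, steady, and leave the round-headed pin and everything else on the bench alone; do not touch the camera.

Things in the scene. Friction and masses are not known exactly. Their poses are not given: they have to be found in the camera images.
- flat_pin: the pin to show, steel, 0.14 to 0.28 kg: round shank 14 mm diameter, 75 mm long, and a block-shaped head 32 mm (its x) by 20 mm across the flats (its y) by 28 mm high. Origin: centre of the foot; z runs from foot to head. It stands upright in one bore of the carrier, foot 55 mm above the bench, head resting on the boss top, loose in the bore: it draws straight up freely
- flat_pin_head (a point): centre of the block-shaped head, 89 mm from the foot along the pin's z
- round_pin: the other pin, to be left in its bore: same 14 mm shank, 75 mm long, but a low round head, 26 mm diameter and 13 mm high. Origin: centre of the foot, z up
- vice: steel bench vice, fixed; origin on the bench under its middle. Base 200 (x) by 80 mm (y), jaws 90 mm high, 64 mm wide; screw reaches 123 mm towards -x at 50 mm height. In the jaws a cast carrier, web 113 mm high, with two upright bosses, 36 mm diameter, tops 130 mm high, 50 mm to +y and -y of the middle, bored through 17 mm; either bore may have either pin
- bore_left (a point): centre of the top of the boss at the vice's +y side, 130 mm above the bench
- bore_right (a point): centre of the top of the boss at the vice's -y side
- camera: inspection camera, fixed: black round barrel, 48 mm diameter, 58 mm long, on a grey stand. Origin: centre of the lens face, 110 mm above the bench; z is the line of sight, out of the lens, up and leaning 30 degrees off vertical towards the robot's side. Hold the pin with its foot on this z axis 50 mm out from the lens and its head farther out on the same axis
- cam_stand: grey stand of the camera, fixed: foot plate 120 by 90 mm, 14 mm thick, post 88 mm high behind the barrel; origin on the bench right under the lens centre; the plate reaches from 30 mm on its -x side to 90 mm on its +x side; the line of sight leans to its -x
- oil_bottle: black oil bottle, 72 mm diameter, 190 mm high, loose; origin at its underside
- spray_can: white spray can, 58 mm diameter, 170 mm high, loose; origin at its underside
- socket: loose steel socket, an upright tube 30 mm diameter and 36 mm high; origin at its underside
- bearing: loose bearing ring, 68 mm diameter, 18 mm high, lying flat; origin at its underside
- spanner: loose spanner lying on the bench; origin at its underside
- hammer: loose hammer lying on the bench; origin at its underside
Mind the look-alikes: they are no part of the job. Leave any brown look-alike of the flat_pin alone. What is shaped like the cam_stand but turquoise is not meant.

How it is judged (in metres and radians):
On the way:
1. the flat-headed pin is drawn clear of its bore, held by the fingers (height (world z) of flat_pin above 0.132 m and contact force between the fingers and flat_pin above 2 N), for 0.1 s.
At the end, for the whole second after the job is handed in: The fingers hold the flat-headed pin still, clear of camera, stand and vice: foot within 12 mm of the line of sight both ways and 37 to 63 mm out from the lens, head away from the lens, pin within 0.17 rad of the line of sight; the round-headed pin is within 20 mm of its start (x of flat_pin in the frame of camera between -0.012 and 0.012 m and y of flat_pin in the frame of camera between -0.012 and 0.012 m and z of flat_pin in the frame of camera between 0.037 and 0.063 m and angle between the z axis of flat_pin and the z axis of camera, either way round below 0.17 rad and z of flat_pin_head in the frame of camera above 0.11 m and height (world z) of flat_pin above 0.12 m and contact force between the fingers and flat_pin above 2 N and contact force between flat_pin and camera below 0.3 N and contact force between flat_pin and vice below 0.3 N and contact force between flat_pin and cam_stand below 0.3 N and linear speed of flat_pin below 0.02 m/s and angular speed of flat_pin below 0.2 rad/s and distance of round_pin from where it was at the start of the episode below 0.02 m); the arm keeps its last pose, push and grip.
It fails at once if the flat-headed pin is squeezed with clearly more than 60 N a finger (over 135 N for both together) (contact force between the fingers and flat_pin above 135 N).
It fails at once if the camera or its stand is touched by the arm or the pin (contact force between any of the arm, the fingers, flat_pin and camera above 0.5 N or contact force between any of the arm, the fingers, flat_pin and cam_stand above 0.5 N).
It fails at once if the round-headed pin is disturbed by more than 20 mm (distance of round_pin from where it was at the start of the episode above 0.02 m).
It fails at once if something else on the bench is moved by more than 30 mm (distance of any of oil_bottle, spray_can, socket, bearing, spanner, hammer from where it was at the start of the episode above 0.03 m).
It also fails if it takes over 38 s, if anything falls off the work surface, if the arm or the gripper's body presses on something with over 40 N, if the wrist force passes 120 N, or if a joint passes its speed limit or range.

## Working session

There is one attempt and no reset: what is moved stays moved. The work goes in short steps, each a Python script; the robot and the scene stay as the last script left them, time stands still between calls to the robot, and variables do not carry over. Pictures are saved under pics/ and viewed, at most 10 in all, crops included, and the job is handed in when it is done.

```bash
mkdir -p pics; ls
python3 - <<'E'
from plant import manip
import cv2,numpy as np
for n in("side","top","wrist"):
    cv2.imwrite(f"pics/{n}0.png",manip.grab_frame(n)[:,:,::-1])
    c=manip.get_calibration(n); print(n,{k:np.round(v,4).tolist() for k,v in c.items()})
print(manip.state())
E
```

```text
pics
side {'fx': 437.0639, 'fy': 437.0639, 'cx': 317.493, 'cy': 195.9439, 'position': [0.083, -0.6938, 0.841], 'orientation': [[0.8077, -0.3913, 0.4411], [-0.5894, -0.5144, 0.6229], [-0.0168, -0.7631, -0.6461]]}
top {'fx': 468.0826, 'fy': 468.0826, 'cx': 316.6816, 'cy': 195.7409, 'position': [0.2711, -0.0078, 1.612], 'orientation': [[0.0288, -0.9778, 0.2074], [-0.9996, -0.0288, 0.0032], [0.0029, -0.2074, -0.9783]]}
wrist {'fx': 321.0566, 'fy': 321.0566, 'cx': 318.3127, 'cy': 198.5368, 'hand_eye': [[0.0007, -0.9557, -0.2943, 0.0747], [1.0, 0.0006, 0.0007, -0.0004], [-0.0005, -0.2943, 0.9557, -0.0699], [0.0, 0.0, 0.0, 1.0]]}
{'time_s': 0.15, 'joints': array([ 8.70966493e+01,  2.05819126e+01,  6.47362946e-01, -1.35152401e-02,
       -7.01357330e+01, -1.65075267e+01]), 'qvel': array([ 0.05813631, -0.11936805,  0.08882127,  0.16068472,  0.00463706,
       -0.0500861 ]), 'tau': array([-7.32691515e-04, -5.83876204e+01,  2.93651265e+01,  6.94042861e+00,
       -4.24535538e-03, -6.60316772e-06]), 'eef_pos': array([0.22425496, 0.63638627, 0.30319512]), 'tool_rot': array([[ 9.43132915e-01, -3.32415741e-01, -2.83697155e-04],
       [-3.32415834e-01, -9.43132143e-01, -1.21384127e-03],
       [ 1.35936041e-04,  1.23911908e-03, -9.99999223e-01]]), 'wrist_force': array([-0.04636799, -0.48938066, -0.70502319]), 'moment': array([-0.10737665, -0.02929206, -0.0253452 ]), 'grasp_force': 0.0, 'gripper_width': 0.08526151184828}
```

View pics/top0.png

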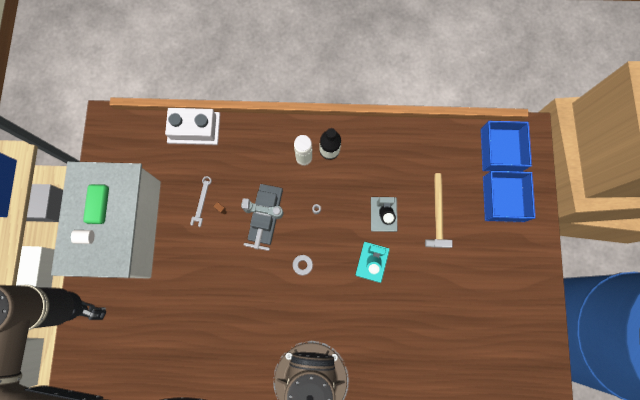

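View pics/side0.png

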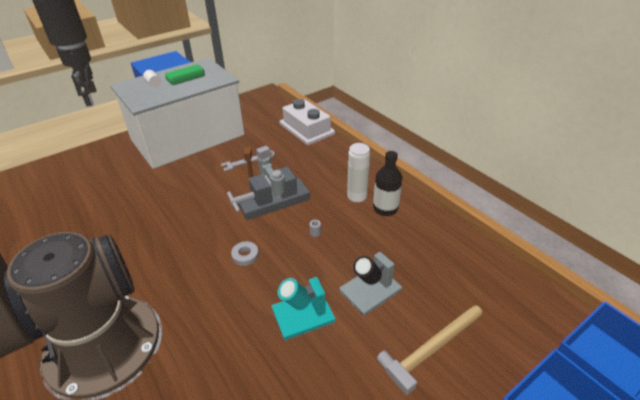

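The side and top views show the vice at top pixel (263,213), with the flat head at about (247,205) and the round head at about (277,211). The grey camera stand is at (384,213) with its lens near (388,217). The turquoise decoy is at (372,262) and the brown look-alike at (219,208).

```bash
cat > h.py <<'E'
from plant import manip
import cv2,numpy as np
def cam(n,st=None):
    c=manip.get_calibration(n)
    K=np.array([[c["fx"],0,c["cx"]],[0,c["fy"],c["cy"]],[0,0,1]])
    if "hand_eye" in c:
        T=np.eye(4);T[:3,:3]=st["tool_rot"];T[:3,3]=st["eef_pos"];T=T@np.array(c["hand_eye"])
        return K,T[:3,3],T[:3,:3]
    return K,np.array(c["position"]),np.array(c["orientation"])
def ray(C,p):
    K,o,R=C; d=R@np.linalg.solve(K,[p[0],p[1],1.]); return o,d/np.linalg.norm(d)
def onz(C,p,z):
    o,d=ray(C,p); return o+d*(z-o[2])/d[2]
def proj(C,X):
    K,o,R=C; q=K@(R.T@(np.array(X)-o)); return q[:2]/q[2]
def tri(rays):
    A=sum(np.eye(3)-np.outer(d,d) for o,d in rays); b=sum((np.eye(3)-np.outer(d,d))@o for o,d in rays)
    return np.linalg.solve(A,b)
E
python3 - <<'E'
from h import *
T=cam("top")
for p,z in [((247,205),.158),((277,211),.143),((388,217),.11),((384,213),.014),((372,240),0.014)]: print(p,onz(T,p,z).round(3))
a=cv2.imread("pics/top0.png")
o=np.hstack([cv2.resize(a[180:255,232:297],None,fx=6,fy=6,interpolation=cv2.INTER_CUBIC),cv2.resize(a[180:255,355:415],None,fx=6,fy=6,interpolation=cv2.INTER_CUBIC)])
cv2.imwrite("pics/topcrop.png",o);print(o.shape)
E
```

```text
(247, 205) [0.543 0.216 0.158]
(277, 211) [0.529 0.122 0.143]
(388, 217) [ 0.526 -0.237  0.11 ]
(384, 213) [ 0.556 -0.238  0.014]
(372, 240) [ 0.461 -0.196  0.014]
(450, 750, 3)
```

View pics/topcrop.png

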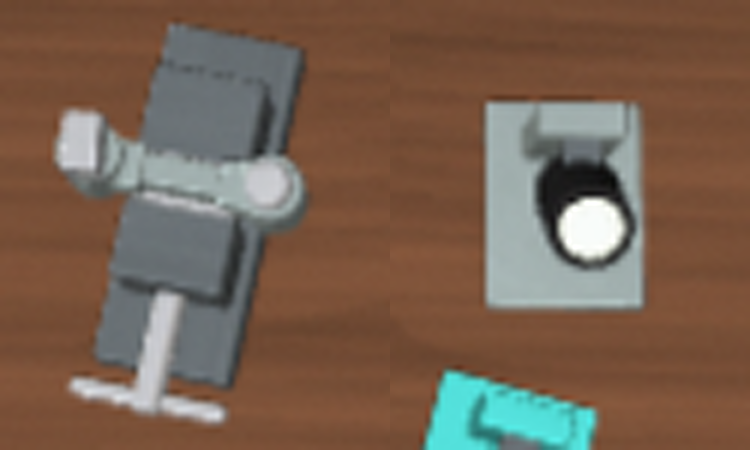

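```bash
cat >> h.py <<'E'
def down(yaw): # tool x at world yaw (rad), pointing down
    c,s=np.cos(yaw),np.sin(yaw); return np.array([[c,s,0],[s,-c,0],[0,0,-1.]])
E
python3 - <<'E'
from h import *
st=manip.state();p=st["eef_pos"].copy();p[2]=.44
manip.movel(p,max_speed=.3)
for yaw in (-.15,np.pi-.15): print(yaw,manip.solve_ik(np.array([.543,.216,.38]),down(yaw)))
manip.movep(np.array([.543,.19,.38]),down(-.15))
manip.dwell(.3)
st=manip.state();np.save("w1.npy",np.column_stack([st["tool_rot"],st["eef_pos"]]));cv2.imwrite("pics/w1.png",manip.grab_frame("wrist")[:,:,::-1]);print(st["time_s"],st["eef_pos"],st["joints"].round(0))
E
```

```text
-0.15 [ 40.85225676   9.75175228  -4.10212386   0.         -76.14612386
  40.55337631]
2.991592653589793 [  40.85225676    9.75175228   -4.10212386    0.          -76.14612386
 -139.44662369]
3.0417 [0.54291461 0.19046219 0.37998913] [ 39.   9.  -5.  -0. -76.  43.]
```

View pics/w1.png

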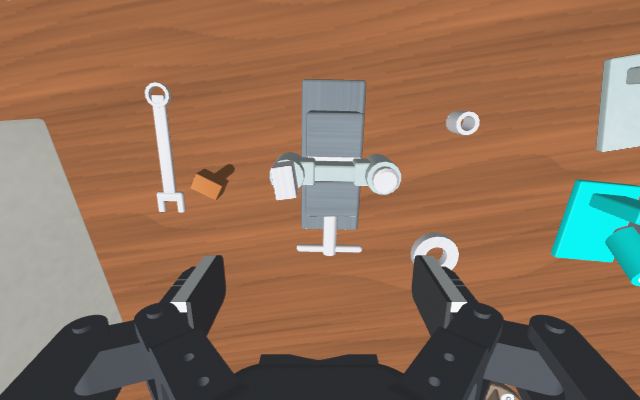

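The wrist view shows the flat head at about (284,180) and the round head at (385,181). The brown look-alike lies at (208,185). Next I zoom in on the head to get its corners.

Run:
```python
import cv2,numpy as np
a=cv2.imread("pics/w1.png")[145:215,255:345]
o=cv2.resize(a,None,fx=8,fy=8,interpolation=cv2.INTER_CUBIC);cv2.imwrite("pics/w1c.png",o)
g=cv2.cvtColor(a,cv2.COLOR_BGR2GRAY);h=cv2.cvtColor(a,cv2.COLOR_BGR2HSV)
for r in range(14,56,3): print(r+145,g[r,12:44].tolist())
```

```text
159 [120, 120, 121, 120, 120, 119, 118, 118, 116, 118, 126, 118, 108, 103, 102, 101, 105, 115, 142, 140, 132, 103, 100, 99, 100, 99, 99, 99, 98, 97, 97, 97]
162 [115, 116, 115, 117, 116, 116, 117, 119, 124, 118, 139, 165, 141, 119, 119, 116, 114, 115, 115, 114, 113, 113, 113, 113, 113, 111, 133, 192, 160, 99, 100, 99]
165 [120, 121, 121, 120, 121, 122, 120, 111, 111, 112, 114, 113, 113, 113, 113, 113, 114, 113, 112, 104, 102, 112, 125, 127, 109, 115, 126, 181, 221, 220, 219, 212]
168 [121, 121, 121, 145, 207, 204, 209, 213, 218, 227, 233, 237, 236, 234, 234, 234, 235, 236, 237, 238, 237, 236, 234, 233, 210, 106, 113, 144, 220, 220, 219, 220]
171 [123, 124, 150, 222, 238, 238, 237, 235, 234, 234, 236, 238, 238, 236, 234, 234, 234, 236, 237, 238, 237, 236, 235, 233, 221, 149, 113, 126, 180, 220, 219, 219]
174 [122, 121, 150, 219, 210, 237, 237, 236, 235, 234, 235, 236, 238, 237, 234, 234, 234, 235, 236, 238, 238, 236, 235, 234, 233, 207, 105, 113, 144, 219, 220, 220]
177 [119, 125, 170, 220, 224, 235, 237, 237, 235, 234, 234, 235, 237, 238, 236, 234, 234, 234, 235, 236, 237, 237, 235, 
[... 499 characters left out ...]
 234, 233, 231, 192, 110, 113, 145, 220]
189 [127, 126, 126, 125, 125, 124, 135, 190, 237, 236, 235, 235, 234, 235, 236, 238, 236, 234, 233, 234, 235, 236, 237, 237, 235, 233, 231, 219, 135, 113, 115, 123]
192 [125, 126, 126, 126, 127, 128, 128, 177, 243, 236, 236, 235, 235, 234, 235, 238, 238, 235, 234, 234, 234, 236, 237, 237, 236, 234, 233, 231, 185, 110, 119, 126]
195 [127, 126, 126, 126, 125, 124, 124, 124, 162, 236, 235, 235, 235, 234, 234, 236, 238, 237, 234, 234, 234, 234, 237, 237, 237, 235, 233, 231, 212, 136, 125, 128]
198 [126, 127, 128, 127, 128, 128, 130, 129, 157, 227, 236, 236, 235, 235, 235, 235, 237, 239, 236, 235, 234, 231, 223, 234, 191, 181, 150, 115, 132, 125, 124, 123]
```

View pics/w1c.png

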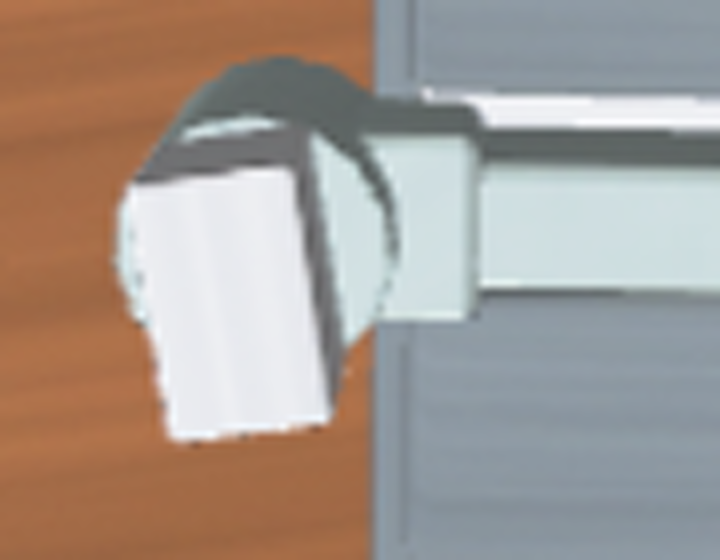

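Top face corners in the crop are (132,186), (292,168), (332,418) and (170,440).

Run:
```python
from h import *
M=np.load("w1.npy");C=cam("wrist",dict(tool_rot=M[:,:3],eef_pos=M[:,3]))
q=np.array([(132,186),(292,168),(332,418),(170,440)])/8+[254.56,144.56]
P=np.array([onz(C,p,.158) for p in q]);print(P.round(4),P.mean(0))
for i in range(4):
    d=P[(i+1)%4]-P[i];print(np.linalg.norm(d).round(4),np.degrees(np.arctan2(d[1],d[0])).round(1))
T=cam("top");print("round",onz(C,(385,181),.143),onz(T,(277,211),.143),"topchk",proj(T,P.mean(0)))
# gray stand in top image: plate & lens
a=cv2.imread("pics/top0.png");h=cv2.cvtColor(a,cv2.COLOR_BGR2HSV)
m=np.zeros(a.shape[:2],np.uint8);r=np.s_[190:236,365:403]
sub=h[r];m[r]=((sub[...,1]<60)&(sub[...,2]>90)).astype(np.uint8)*255
n,l,s,c=cv2.connectedComponentsWithStats(m);print(s,c)
big=1+s[1:,4].argmax();pts=cv2.findNonZero((l==big).astype(np.uint8));bx=cv2.boxPoints(cv2.minAreaRect(pts));print(bx)
w=((h[...,2]>225)&(h[...,1]<30)&(m>0)).astype(np.uint8);n,l,s,c=cv2.connectedComponentsWithStats(w);print(s,c)
for b in bx: print(onz(T,b,.014).round(4))
for k in range(1,n): print("lens",onz(T,c[k],.11).round(4))
```

```text
[[0.5638 0.2318 0.158 ]
 [0.5632 0.2131 0.158 ]
 [0.5328 0.2136 0.158 ]
 [0.533  0.2332 0.158 ]] [0.54821409 0.2229156  0.158     ]
0.0186 -92.0
0.0304 179.0
0.0195 89.5
0.0309 -2.6
round [0.53155955 0.12611742 0.143     ] [0.52910846 0.12184174 0.143     ] topchk [244.96939444 203.29681824]
[[     0      0    640    400 255232]
 [   371    197     27     35    768]] [[319.30844487 199.45509576]
 [383.16015625 214.42317708]]
[[371. 197.]
 [397. 197.]
 [397. 231.]
 [371. 231.]]
[[     0      0    640    400 255928]
 [   384    213     10     10     72]] [[319.48072114 199.49498296]
 [388.02777778 217.33333333]]
[ 0.6109 -0.1922  0.014 ]
[ 0.6136 -0.2829  0.014 ]
[ 0.4942 -0.2821  0.014 ]
[ 0.4915 -0.1928  0.014 ]
lens [ 0.5246 -0.2368  0.11  ]
```

```bash
cat >> h.py <<'E'
def fin(yaw,out,L=np.array([.524,-.237,.11]),D=.155,spin=0):
    "TCP pose holding foot at `out` m from lens; D = TCP to foot along tool z"
    c,s=np.cos(yaw),np.sin(yaw);z=np.array([-.5*c,-.5*s,.75**.5])
    y=np.array([s,-c,0]);x=np.cross(y,-z)
    R=np.column_stack([x,y,-z]);a=np.radians(spin);c,s=np.cos(a),np.sin(a)
    return L+z*(out+D),R@np.array([[c,-s,0],[s,c,0],[0,0,1]])
E
python3 - <<'E'
from h import *
for s in (0,30,-30,60,-60,90,-90,180):
    print(s,[None if (q:=manip.solve_ik(*fin(.02,o,spin=s))) is None else q.round(0) for o in (.05,.15)])
R=down(-.017)
print(manip.solve_ik(np.array([.548,.2225,.21]),R))
manip.movep(np.array([.548,.2225,.30]),R)
hit=manip.movel(np.array([.548,.2225,.21]),max_speed=.08,contact_N=15)
manip.dwell(.1);st=manip.state();print(hit,st["eef_pos"],st["wrist_force"],st["time_s"])
if not hit:
    manip.move_gripper(.012,force=45);manip.dwell(.2);st=manip.state()
    print(st["gripper_width"],st["grasp_force"],st["wrist_force"],st["time_s"])
E
```

```text
0 [array([-11.,  -8., -36., -11., -33., 109.]), array([-13., -17., -31.,  -9., -47., 108.])]
30 [array([-11.,  -8., -36., -11., -33.,  79.]), array([-13., -17., -31.,  -9., -47.,  78.])]
-30 [array([-11.,  -8., -36., -11., -33., 139.]), array([-13., -17., -31.,  -9., -47., 138.])]
60 [array([-11.,  -8., -36., -11., -33.,  49.]), array([-13., -17., -31.,  -9., -47.,  48.])]
-60 [array([-11.,  -8., -36., -11., -33., 169.]), array([-13., -17., -31.,  -9., -47., 168.])]
90 [array([-11.,  -8., -36., -11., -33.,  19.]), array([-13., -17., -31.,  -9., -47.,  18.])]
-90 [array([ -11.,   -8.,  -36.,  -11.,  -33., -161.]), array([ -13.,  -17.,  -31.,   -9.,  -47., -162.])]
180 [array([-11.,  -8., -36., -11., -33., -71.]), array([-13., -17., -31.,  -9., -47., -72.])]
[ 41.02073982  17.17253255 -17.37168076   0.         -55.45578669
  48.00523193]
False [0.5482152  0.22263275 0.21059033] [-1.20853776  0.59208197 -0.31703158] 4.9083
0.019077037289399364 44.80952560901642 [-0.57093691  0.19900126  2.38019164] 5.7167
```

Run:
```python
from h import *
manip.movel(np.array([.548,.2225,.31]),max_speed=.08);manip.dwell(.1)
st=manip.state();print(st["gripper_width"],st["grasp_force"],st["wrist_force"])
manip.movel(np.array([.548,.2225,.42]),max_speed=.15)
p,R=fin(.02,.15);manip.movep(p,R);manip.dwell(.4)
st=manip.state();print(st["eef_pos"],st["gripper_width"],st["grasp_force"],st["time_s"])
np.save("w2.npy",np.column_stack([st["tool_rot"],st["eef_pos"]]))
w=manip.grab_frame("wrist")[:,:,::-1];s=manip.grab_frame("side")[:,:,::-1]
cv2.imwrite("pics/w2.png",w);cv2.imwrite("pics/s2.png",s)
o=np.vstack([cv2.resize(w,(480,300)),cv2.resize(s[160:310,250:490],(480,300))]);cv2.imwrite("pics/c2.png",o)
```

```text
0.0192961941032361 44.28781449794769 [ 0.23245544  0.33743501 -2.19608037]
[ 0.37178062 -0.23985423  0.37403666] 0.019524825144355405 44.32791709899902 10.275
```

View pics/c2.png

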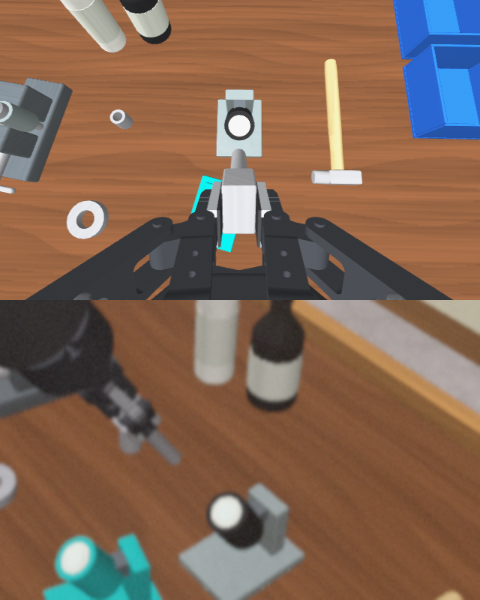

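In the wrist view the lens is at about (319,166) and the foot tip just below it at (317,202). In the side view the foot tip is at about (339,240) and the lens at (363,266). The pin is held straight. Next I measure the lens and foot in both views.

Run:
```python
from h import *
M=np.load("w2.npy");C=cam("wrist",dict(tool_rot=M[:,:3],eef_pos=M[:,3]));S=cam("side")
def blob(f,c,r=14,t=225):
    a=cv2.imread(f).min(2);m=np.zeros_like(a);x,y=c;m[y-r:y+r,x-r:x+r]=(a[y-r:y+r,x-r:x+r]>t)*255
    n,l,s,ct=cv2.connectedComponentsWithStats(m);k=1+s[1:,4].argmax();print(f,s[k],ct[k]);return ct[k]
w=blob("pics/w2.png",(319,166),18);s=blob("pics/s2.png",(363,266),14,200)
print("lens w/z",onz(C,w,.11),"s/z",onz(S,s,.11),"tri",tri([ray(C,w),ray(S,s)]))
foot=M[:,3]+M[:,2]*.155
print("foot pred",foot,"wrist",proj(C,foot),"side",proj(S,foot))
print("tip obs tri",tri([ray(C,(317.5,202)),ray(S,(338,238))]))
a=cv2.imread("pics/w2.png");b=cv2.imread("pics/s2.png")
cv2.circle(a,tuple(np.int32(proj(C,foot).round())),1,(0,0,255),-1);cv2.circle(b,tuple(np.int32(proj(S,foot).round())),0,(0,0,255),-1)
o=np.hstack([cv2.resize(a[130:260,270:370],(400,520),interpolation=2),cv2.resize(b[185:285,300:377],(400,520),interpolation=2)]);cv2.imwrite("pics/c3.png",o)
# plate yaw from wrist mask
h=cv2.cvtColor(cv2.imread("pics/w2.png"),cv2.COLOR_BGR2HSV);m=((h[...,1]<40)&(h[...,2]>150))
m[:,:280]=0;m[:,360:]=0;m[:150]=0;m[195:]=0
for r in (160,170,180,190): x=np.where(m[r])[0];print(r,x[0],x[-1],onz(C,(x[0],r),.014)[:2],onz(C,(x[-1],r),.014)[:2])
```

```text
pics/w2.png [305 154  29  28 637] [318.74882261 167.16483516]
pics/s2.png [356 259  14  14 149] [362.7114094  265.57718121]
lens w/z [ 0.52229417 -0.23680048  0.11      ] s/z [ 0.52224512 -0.23775372  0.11      ] tri [ 0.52291388 -0.23685342  0.10860758]
foot pred [ 0.44922411 -0.23824837  0.23977972] wrist [318.92851815 205.65574179] side [337.11282061 238.49144449]
tip obs tri [ 0.45228351 -0.23712363  0.23830232]
160 290 348 [ 0.5646789  -0.19280771] [ 0.56654637 -0.28005671]
170 289 348 [ 0.54890474 -0.19195858] [ 0.55078955 -0.28006775]
180 289 348 [ 0.53338958 -0.1926042 ] [ 0.53525978 -0.28007863]
190 289 348 [ 0.51809637 -0.19324059] [ 0.51995217 -0.28008935]
```

View pics/c3.png

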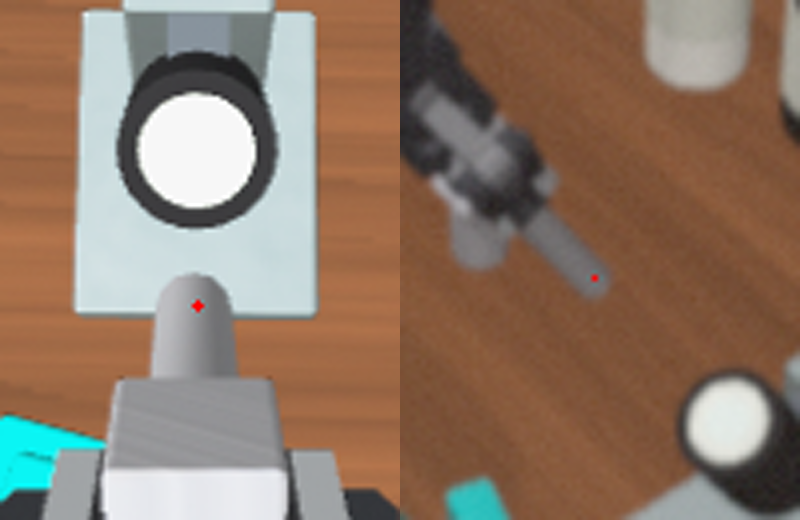

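The predicted foot point sits centrally on the shank tip in both views, so I advance along the line of sight.

Run:
```python
from h import *
L=np.array([.523,-.237,.11])
p,R=fin(.012,.051,L=L);manip.movel(p,R,max_speed=.06,contact_N=15);manip.dwell(.6)
st=manip.state();print(p,st["eef_pos"],st["gripper_width"],st["grasp_force"],st["time_s"])
C=cam("wrist",st);w=manip.grab_frame("wrist")[:,:,::-1].copy();b=manip.grab_frame("side")[:,:,::-1].copy();S=cam("side")
f=st["eef_pos"]+st["tool_rot"][:,2]*.155;z=-st["tool_rot"][:,2];print("foot",f,"out",(f-L)@z,"off",(f-L)-z*((f-L)@z))
for a,K in((w,C),(b,S)):
    for X in (f,L): cv2.circle(a,tuple(np.int32(proj(K,X).round())),0,(0,0,255),-1)
o=np.hstack([cv2.resize(w[130:260,270:370],(400,520),interpolation=2),cv2.resize(b[205:305,310:387],(400,520),interpolation=2)]);cv2.imwrite("pics/c4.png",o)
```

```text
[ 0.42000742 -0.23823597  0.28840123] [ 0.42001817 -0.23824146  0.28841808] 0.01944105728817507 44.323949217796326 12.7667
foot [ 0.49751609 -0.23731221  0.15418616] out 0.05100924689278886 off [ 2.00315739e-05 -6.40726343e-06  1.15207423e-05]
```

View pics/c4.png

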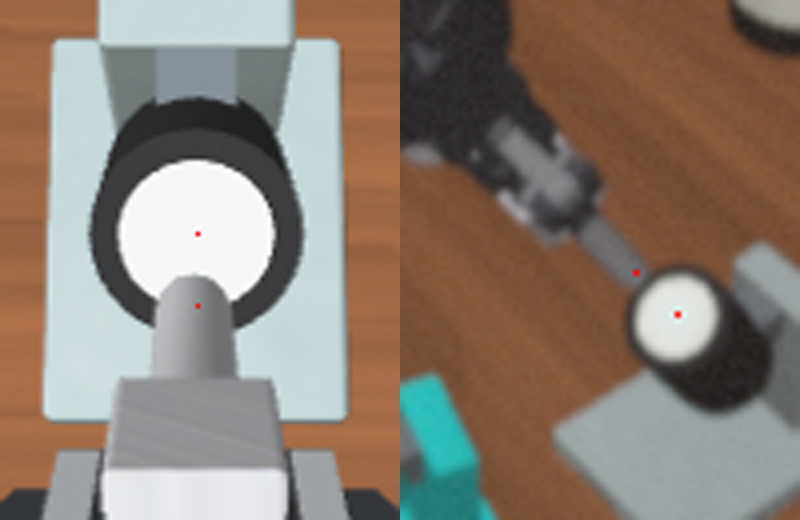

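In both views the foot and lens markers fall where expected, with the pin on the line of sight and clear of the lens. I'm handing the job in.

```bash
python3 -c "
from plant import manip
print(manip.close_job())"
```

```text
the job is handed in; nothing more can be done
None
```

The job is handed in, with the flat-headed pin gripped at about 44 N a finger and held on the inspection camera's line of sight, its foot about 51 mm from the lens by my measurement; the verdict was not reported back.

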